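Clamp the glued clarinet barrel with its crack facing the curing lamp

TASK

The cracked clarinet barrel (the one with the yellow chalked stripe) has just been filled with UV glue. Stand it in the V of the vise's fixed jaw, turned so that the striped crack faces squarely into the curing lamp's violet window, and slide the other jaw up until it holds the barrel snugly in the V; then press the lamp's red button all the way down to start the cure. Keep the barrel standing, and leave the other things on the bench where they are.

Things in the scene. Friction and masses are not known exactly. Their poses are not given: they have to be found in the camera images.
- barrel_mid (a point): centre of the cracked clarinet barrel: a black hard-rubber cylinder standing upright, 33 mm diameter, 66 mm tall (this point 33 mm above its foot), about 60 g, a nickel ring round each end. Its z axis runs up the barrel; its +x axis points out through the crack, chalked with a yellow stripe 6 mm wide down the whole side and across the top end
- vise: green quick vise fixed to the bench; its origin is on the table under the axis of a barrel seated in the V, z up. A flat steel bed 25 mm above the table, 76 mm wide, runs along its x from -155 to +55 mm. At +x stands the fixed jaw with a cork-lined 90 degree V that opens towards -x: x = +5 to +50 mm, up to 69 mm wide, cork top 55 mm and jaw top 59 mm above the table
- seat (a point): where the barrel's centre is when seated in the vise's V: foot on the bed, both V faces touching it; straight above the vise's origin, 58 mm above the table, axes as the vise's. The V faces are 16.5 mm from this axis, the apex at x = +23 mm
- jaw (a joint): travel in m of the vise's sliding jaw along the vise's +x, towards the fixed jaw: 0 fully open (it starts at 0 to 0.012), 0.040 touching a barrel seated in the V, 0.055 the stop if empty. About 4 N slides it; it stays where it is left. Its flat cork face, 50 mm wide, top 55.5 mm above the table, is square to the vise's x
- jaw_knob (a point): centre of the upright wooden knob on the sliding jaw: 22 mm diameter, 24 mm tall, this point 71.5 mm above the table (top 83.5, underside 59.5), on a 12 mm stem; 34 mm behind the jaw's cork face, 6 mm clear of the jaw's block (top 55.5 mm); the jaw's foot under the knob is 39.5 mm above the table
- lamp_window (a point): centre of the round violet window (32 mm) of the curing lamp, 58 mm above the table, 80 mm from the vise's axis on the vise's +y side, up to 0.3 rad either way round; it looks straight at the axis of a seated barrel. The black head behind it is 40 mm in diameter (fins to 80 mm above the table), 50 mm long
- lamp_button_top (a point): centre of the top of the red push button (26 mm diameter) on the lamp's grey foot, behind the lamp's head, 185 mm from the vise's origin in the direction of the window; press straight down, 4 N at full travel
- lamp_button (a joint): travel of the red button in m, 0 up, 0.006 fully down; springs back
- spare_barrel: another black barrel of the same size, standing, without a stripe; origin at the centre of its foot; leave alone
- vial: cobalt blue glass vial with a black cap, 28 mm diameter, 65 mm tall, standing; origin at the centre of its foot; leave alone
- bridge_key: tarnished nickel bridge key lying flat, 80 mm long, 8 mm high; origin under its middle; leave alone
- mouthpiece: black clarinet mouthpiece with nickel ligature standing on a round wooden foot, 40 mm diameter, 100 mm tall; origin at the centre of the foot; leave alone
- pad_tin: round brass tin of pads, 65 mm diameter, 22 mm tall; origin at the centre of its foot; leave alone
- cork_block: cork block 60 x 40 x 25 mm; origin at the centre of its underside; leave alone
- spring_hook: spring hook tool lying flat, 150 mm long, wooden handle and blued blade; leave alone
Things that resemble listed ones, but are neither listed nor needed, are in the scene too. What is shaped like the part that bears lamp_window but pink is not meant. Leave any orange look-alike of the vise alone.

How it is judged:
On the way, in this order (a step that is already met when the one before it is completed fails the run):
1. the barrel stands on the vise bed at the V, its crack facing the lamp window (horizontal distance between barrel_mid and vise below 0.015 m and height (world z) of barrel_mid below 0.062 m and angle between barrel_mid's own z axis and vertical below 0.1 rad and x of lamp_window in the frame of barrel_mid above 0.05 m and y of lamp_window in the frame of barrel_mid between -0.025 and 0.025 m), for 0.2 s.
2. the sliding jaw holds the barrel in the V (value of joint jaw above 0.0375 m and horizontal distance between barrel_mid and vise below 0.003 m), for 0.2 s.
3. the lamp's button is pressed fully down (value of joint lamp_button above 0.0045 m), for 0.1 s.
At the end, for the whole second after the job is handed in: The barrel stands upright (within 0.06 rad) on the vise bed, axis within 3 mm of seated in the V, the sliding jaw against it (within 2.5 mm), its crack facing the lamp window (window centre within 20 mm, about 14 degrees, of the crack's direction); the pressed button is up again (all of step 2 and height (world z) of barrel_mid between 0.055 and 0.061 m and angle between barrel_mid's own z axis and vertical below 0.06 rad and x of lamp_window in the frame of barrel_mid above 0.05 m and y of lamp_window in the frame of barrel_mid between -0.02 and 0.02 m and value of joint lamp_button below 0.002 m); the robot touches nothing.
It fails at once if the cracked barrel is knocked over (angle between barrel_mid's own z axis and vertical above 0.8 rad).
It fails at once if another thing on the bench is moved by more than 25 mm (distance of any of spare_barrel, vial, bridge_key, mouthpiece, pad_tin, cork_block, spring_hook from where it was at the start of the episode above 0.025 m).
It also fails if it takes over 51 s, if anything falls off the work surface, if the arm or the gripper's body presses on something with over 40 N, if the wrist force passes 120 N, or if a joint passes its speed limit or range.

ROBOT

A 7-joint arm with a two-finger parallel gripper is mounted at the origin on the work surface. World frame = base frame: x ahead of the robot, y to its left, z up, the work surface at z = 0. Lengths are in m, angles in rad, forces in N, time in s.
With the tool pointing down it reaches from about 0.4 to 0.85 m from the base axis. Payload 4.5 kg.
Tool frame: the origin (TCP) lies midway between the tips of the shut fingers; the grasp point (between the pads) lies 19 mm behind it; z points along the fingers, y is the direction in which the jaws open and shut (so a half turn about z gives the same grasp; the last joint's range is limited). The gripper opens to 88 mm and grips with 3 to 60 N. Pads are 18 mm wide; open, the fingers measure 123 mm over their backs; the gripper's body (75 mm by 187 mm) begins 45 mm behind the grasp point.
Start: joints at [-1.237, 0.689, -0.195, 1.565, 0.157, 0.902, -0.215], TCP at [0.185, 0.597, 0.239] pointing down, gripper open.
Joint ranges: [-3.01, 3.01], [-0.46, 2.08], [-1.47, 1.51], [0.13, 2.56], [-1, 4.14], [0.04, 2.09], [-2.66, 2.66]. Speed limits (rad/s): [2.57, 2.57, 3.14, 3.14, 3.14, 3.14, 3.14].

INTERFACE

Orientations are given as a unit quaternion [w, x, y, z].
In Python, from rig import env gives the robot as it stands. The module is installed in compiled form; this text tells all that it offers.
- The arm moves only by the shell command python3 -m jog 'ROWS' [FORCE]. ROWS is JSON, a list of rows, each an object with "grip": the opening, from -1 (shut) to 1 (fully open); "linear": the shift along the world's x, y, z scaled (see below), a list of three; "twist": the turn about the world's z scaled (see below). A call has 1 to 12 rows; each row is the pose to reach, as a shift and turn from the pose commanded when the call began; what a row does not reach only later rows make up. The controller multiplies each number of a shift by 0.8 m and each number of a turn by 90 degrees. A row lasts 1/12 s, in which the tool goes at most 41.7 mm and 7.16 degrees, less where a joint would pass 70% of its speed; a pose out of reach is approached as far as the arm can. A call with a number of a shift or a turn outside -1 to 1 is refused whole. A call with a gripper value outside its range is refused whole. The fingers move at their own pace and stop on an object; FORCE is the grip in N (left out, the last holds). Time passes only in rows, so rows that repeat a pose let the fingers close. It gives the time, the measured TCP pose, the force and the opening at its end, in the units of the state.
- env.state(): the state, without advancing time (a new reading comes with each control period).
- env.camera(name): name is "scene" or "top"; returns the picture (420x560x3 uint8, red, green, blue); there is no depth.
- env.camera_info(name): a dict with "K" (3x3 intrinsics, pixels), "distortion" ([k1, k2, p1, p2, k3] as OpenCV has them; the pictures are not rectified), "R" (3x3) and "t" (3): a world point X has camera coordinates R X + t. Camera axes: x right, y down, z forward; pixel columns grow to the right and rows downward; lengths in m; the calibration is good to about 2 mm. A picture is of the moment at which its call begins. camera_info takes no time and is no camera call.
- env.job_done(): hands the job in, once; it reports no verdict.
The state is a dict: "clock": time; "joints": joint angles; "joint_velocities": joint speeds; "effort": joint torques, N m; "tcp_pos": TCP position; "ee_rot": TCP orientation; "force": force on the tool from outside, world axes, zero at the start; "ft_torque": the same for the moment, N m; "finger_gap": finger opening in m.
Only numpy, scipy, OpenCV 4.12 (cv2) and the standard library are available. Lean on these libraries where they do the work, as an engineer would, in place of code of your own. Each camera call takes 0.05 s, during which the arm holds its last target. There are 200 camera calls.

## Working session

There is one attempt and no reset: what is moved stays moved. The work goes in short steps, Python scripts to look and compute and a shell command to move; the robot and the scene stay as the last step left them, time stands still between calls to the robot, and variables do not carry over. Pictures are saved under pics/ and viewed, about 8 in all and at most 12, crops included, and the job is handed in when it is done.

```bash
mkdir -p pics; cat > h.py <<'E'
import numpy as np,cv2
from rig import env
def cam(n):
    i=env.camera_info(n); return [np.array(i[k],float) for k in("K","distortion","R","t")]
def ray(n,uv):
    K,D,R,t=cam(n); p=cv2.undistortPoints(np.array([[uv]],float),K,D)[0,0]
    d=R.T@np.array([p[0],p[1],1]); return -R.T@t,d/np.linalg.norm(d)
def onplane(n,uv,z):
    c,d=ray(n,uv); return c+d*(z-c[2])/d[2]
def proj(n,X):
    K,D,R,t=cam(n); return cv2.projectPoints(np.array([X],float),cv2.Rodrigues(R)[0],t,K,D)[0][0,0]
def snap(n,f):
    im=env.camera(n)[:,:,::-1].copy(); cv2.imwrite(f,im); return im
E
python3 - <<'E'
from h import *
for n in("top","scene"):
    snap(n,f"pics/{n}0.png"); c,d=ray(n,(280,210)); print(n,c,d)
s=env.state(); print(s["clock"],s["tcp_pos"],s["ee_rot"],s["finger_gap"],s["force"])
E
```

```text
top [ 0.3675626  -0.00497958  1.55636007] [ 0.07899911 -0.00394213 -0.99686689]
scene [ 1.18677712 -0.70883828  0.80553107] [-0.56394037  0.5632047  -0.60396334]
0.1 [0.18445975 0.59658282 0.23801763] [-5.82080377e-05  1.49292837e-01  9.88792709e-01 -7.89669307e-04] 0.0883939382387751 [0.30450847 0.14564584 0.37620049]
```

View pics/top0.png

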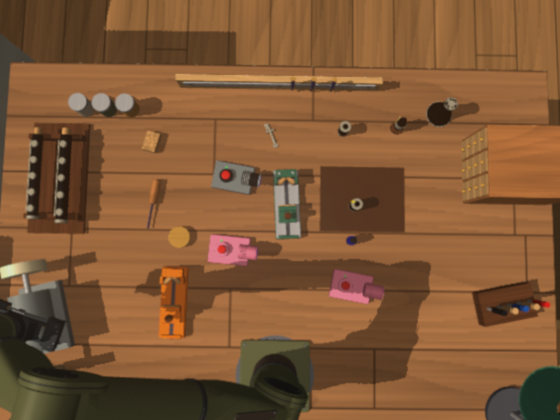

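View pics/scene0.png

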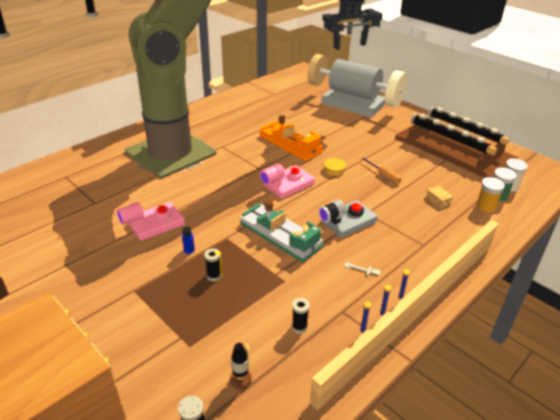

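The top view has image up = world +x and left = +y. The green vise is around (287,205) with its knob near (288,215). The grey lamp is at (235,177), button (226,175). The striped barrel is at (357,204) and the spare at (345,128). I'll enlarge the important area.

```bash
python3 - <<'E'
from h import *
im=cv2.imread("pics/top0.png")
cv2.imwrite("pics/c1.png",cv2.resize(im[155:255,205:375],None,fx=4.7,fy=4.7,interpolation=cv2.INTER_CUBIC))
im=cv2.imread("pics/scene0.png")
cv2.imwrite("pics/c2.png",cv2.resize(im[190:290,190:390],None,fx=4,fy=4,interpolation=cv2.INTER_CUBIC))
E
```

```text
(no output)
```

View pics/c1.png

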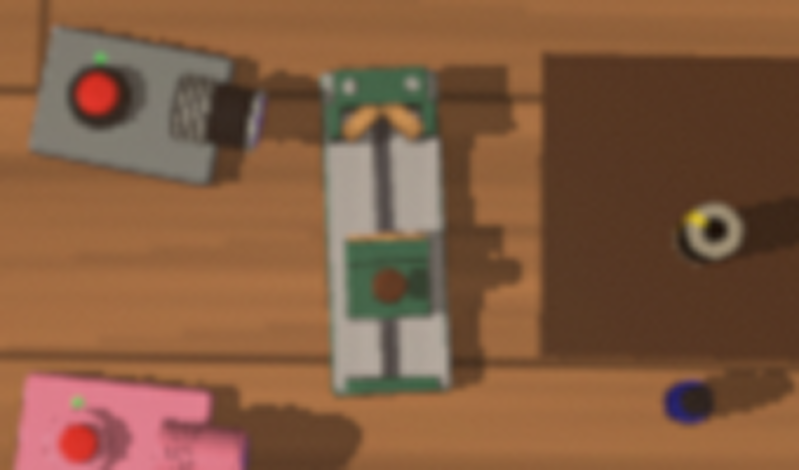

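View pics/c2.png

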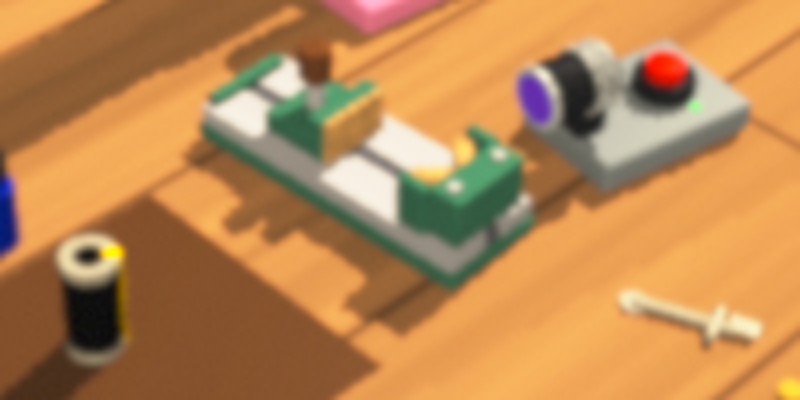

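The crops show:
- **Vise:** V at about crop1 (382,115), bed edges from (325,75)–(335,392) on the left and (437,70)–(450,388) on the right.
- **Lamp:** button (97,93), window edge (255,118).
- **Barrel:** top ring centred at (713,230), stripe at (695,218), pointing up-left.

Next I'll measure from colour masks.

```bash
cat > m.py <<'E'
from h import *
def cen(n,im,box,lo,hi):
    x0,y0,x1,y1=box; hsv=cv2.cvtColor(im,cv2.COLOR_BGR2HSV)
    m=cv2.inRange(hsv,np.array(lo),np.array(hi)); z=np.zeros_like(m); z[y0:y1,x0:x1]=m[y0:y1,x0:x1]
    ys,xs=np.nonzero(z); return np.array([xs.mean(),ys.mean()]),len(xs),z
def tri(a,b):
    (c1,d1),(c2,d2)=ray("top",a),ray("scene",b)
    s=np.linalg.lstsq(np.c_[d1,-d2],c2-c1,rcond=None)[0]; p,q=c1+s[0]*d1,c2+s[1]*d2
    return (p+q)/2,np.linalg.norm(p-q)
E
python3 - <<'E'
from m import *
np.set_printoptions(precision=4,suppress=True)
T=cv2.imread("pics/top0.png");S=cv2.imread("pics/scene0.png")
a,n1,_=cen("top",T,(215,165,237,187),(0,170,140),(6,255,255)); b,n2,_=cen("scene",S,(345,200,368,218),(0,170,140),(6,255,255))
print("button",n1,n2,a,b,*tri(a,b))
# bed edges
hsv=cv2.cvtColor(T,cv2.COLOR_BGR2HSV)
L=[];R=[]
for r in list(range(188,203))+list(range(224,235)):
    w=np.nonzero((hsv[r,265:310,1]<90))[0]+265; 
    L.append(onplane("top",(w.min()-.5,r),.025));R.append(onplane("top",(w.max()+.5,r),.025))
L=np.array(L);R=np.array(R)
for e in(L,R):
    k=np.polyfit(e[:,0],e[:,1],1); print("edge y=",k, np.std(e[:,1]-np.polyval(k,e[:,0])), k@[.6,1])
k=[205,155]
P=lambda x,y,z:onplane("top",(x/4.7+205-.4,y/4.7+155-.4),z)[:2]
print("bed corners far",P(325,75,.025),P(437,68,.025)," near",P(335,393,.025),P(450,388,.025))
print("jaw top corners",P(329,69,.059),P(434,67,.059),"bolts",P(349,86,.059),P(412,84,.059),"apex",P(381,121,.055),"front",P(330,140,.059),P(437,138,.059))
print("knob",P(389,285,.0835),"moving face",P(346,238,.0555),P(431,234,.0555))
kn=np.array([309,45])
print("knob tri",tri(np.array([389,285])/4.7+[204.6,154.6],np.array([316,46])/4+[189.6,189.6]))
print("barrel ring",P(714,230,.066),"yellow",P(696,218,.066))
# ring mask
m=((hsv[...,1]<90)&(hsv[...,2]>120)); m[:195]=0;m[215:]=0;m[:,:345]=0;m[:,370:]=0
y=cv2.inRange(hsv,np.array((20,130,120)),np.array((35,255,255)));y[:195]=0;y[215:]=0;y[:,:345]=0;y[:,370:]=0
u=(m|(y>0)).astype(np.uint8); q=cv2.findContours(u,0,2)[0]; q=max(q,key=len); print("ring",len(q),cv2.minEnclosingCircle(q),onplane("top",cv2.minEnclosingCircle(q)[0],.066))
c=np.argwhere(y)[:,::-1].mean(0);print("yel",(y>0).sum(),c,onplane("top",c,.066))
yb,nn,_=cen("scene",S,(200,240,230,285),(20,150,120),(35,255,255));print(yb,nn)
# violet window
for nme,im,box in(("top",T,(250,165,270,195)),("scene",S,(312,200,340,230))):
    w,nn,_=cen(nme,im,box,(115,80,60),(155,255,255));print("win",nme,w,nn)
    if nme=="top":wt=w
    else:print(tri(wt,w),onplane("scene",w,.058))
E
```

```text
button 57 69 [225.0702 174.4737] [355.7971 206.9855] [0.5917 0.1549 0.0382] 0.0013716136533898741
edge y= [ 0.0472 -0.016 ] 0.0005834116812951992 0.012321294717059054
edge y= [ 0.0559 -0.0976] 0.000842520472390567 -0.06409009327366527
bed corners far [0.6085 0.0097] [ 0.6142 -0.0625]  near [0.4041 0.    ] [ 0.4083 -0.0732]
jaw top corners [0.607  0.0069] [ 0.6093 -0.0593] bolts [ 0.5964 -0.0059] [ 0.5983 -0.0455] apex [ 0.575  -0.0264] front [0.5619 0.0056] [ 0.5642 -0.0617]
knob [ 0.4694 -0.0323] moving face [ 0.5005 -0.0054] [ 0.5039 -0.0588]
knob tri (array([ 0.4696, -0.032 ,  0.0845]), np.float64(0.0007033851724811552))
barrel ring [ 0.5081 -0.2352] yellow [ 0.5155 -0.2239]
ring 23 ((356.1000061035156, 203.10000610351562), 5.9683427810668945) [ 0.5094 -0.234   0.066 ]
yel 12 [352.5  201.25] [ 0.5147 -0.2234  0.066 ]
[218.5833 255.375 ] 24
win top [nan nan] 0
win scene [323.3425 214.6027] 73
 ** On entry to DLASCL parameter number  4 had an illegal value
 ** On entry to DLASCL parameter number  4 had an illegal value
 ** On entry to DLASCL parameter number  4 had an illegal value
 ** On entry to DLASCL parameter number  4 had an illegal value
 ** On entry to DLASCL parameter number  5 had an illegal value
 ** On entry to DLASCL parameter number  4 had an illegal valuem.py:5: RuntimeWarning: Mean of empty slice.
  ys,xs=np.nonzero(z); return np.array([xs.mean(),ys.mean()]),len(xs),z
  ret = ret.dtype.type(ret / rcount)
Traceback (most recent call last):
  File "m.py", line 8, in tri
    s=np.linalg.lstsq(np.c_[d1,-d2],c2-c1,rcond=None)[0]; p,q=c1+s[0]*d1,c2+s[1]*d2
      ~~~~~~~~~~~~~~~^^^^^^^^^^^^^^^^^^^^^^^^^^^^^^^^
numpy.linalg.LinAlgError: SVD did not converge in Linear Least Squares
```

```bash
python3 -m jog '[{"grip":1,"linear":[0.4,-0.5,0],"twist":0},{"grip":1,"linear":[0.4,-0.5,0],"twist":0},{"grip":1,"linear":[0.4,-0.5,0],"twist":0},{"grip":1,"linear":[0.4,-0.5,0],"twist":0},{"grip":1,"linear":[0.4,-0.5,0],"twist":0},{"grip":1,"linear":[0.4,-0.5,0],"twist":0},{"grip":1,"linear":[0.4,-0.5,0],"twist":0},{"grip":1,"linear":[0.4,-0.5,0],"twist":0},{"grip":1,"linear":[0.4,-0.5,0],"twist":0},{"grip":1,"linear":[0.4,-0.5,0],"twist":0},{"grip":1,"linear":[0.4,-0.5,0],"twist":0},{"grip":1,"linear":[0.4,-0.5,0],"twist":0}]'
python3 -c "
from h import *
s=env.state();print(s['joints'],s['tcp_pos'],s['ee_rot'],s['clock'])"
```

```text
clock: 1.1
tcp_pos: [0.4977, 0.2047, 0.2385]
ee_rot: [-0.0, 0.149, 0.989, -0.0]
force: [0.4, 0.8, 0.4]
finger_gap: 0.088
[-0.31695967  0.58024671 -0.25624606  1.8260547   0.20263022  0.76134188
  0.59063095] [0.49766936 0.20471283 0.23854816] [-2.71465044e-04  1.49320392e-01  9.88788817e-01 -1.48525118e-04] 1.1
```

```bash
python3 -m jog '[{"grip":1,"linear":[0.006,-0.54,0],"twist":0},{"grip":1,"linear":[0.006,-0.54,0],"twist":0},{"grip":1,"linear":[0.006,-0.54,0],"twist":0},{"grip":1,"linear":[0.006,-0.54,0],"twist":0},{"grip":1,"linear":[0.006,-0.54,0],"twist":0},{"grip":1,"linear":[0.006,-0.54,0],"twist":0},{"grip":1,"linear":[0.006,-0.54,0],"twist":0},{"grip":1,"linear":[0.006,-0.54,0],"twist":0},{"grip":1,"linear":[0.006,-0.54,-0.1],"twist":0},{"grip":1,"linear":[0.006,-0.54,-0.125],"twist":0},{"grip":1,"linear":[0.006,-0.54,-0.125],"twist":0},{"grip":1,"linear":[0.006,-0.54,-0.125],"twist":0}]'
python3 -m jog '[{"grip":1,"linear":[0,0,0],"twist":0},{"grip":1,"linear":[0,0,0],"twist":0}]'
python3 -c "
from h import *
snap('scene','pics/s1.png')
s=env.state();print(s['joints'],s['tcp_pos'],s['ee_rot'],s['clock'])"
```

```text
clock: 2.1
tcp_pos: [0.4985, -0.2298, 0.135]
ee_rot: [-0.003, 0.152, 0.988, -0.001]
force: [-0.5, -0.6, -0.9]
finger_gap: 0.0884
clock: 2.27
tcp_pos: [0.5018, -0.224, 0.1388]
ee_rot: [-0.0, 0.149, 0.989, 0.001]
force: [-0.5, 1.5, 0.3]
finger_gap: 0.0881
[ 0.4846068   0.74035214 -0.2505014   1.88222286  0.31831999  0.55654682
  1.29848839] [ 0.50279963 -0.2230538   0.13978162] [6.71356546e-04 1.48241768e-01 9.88950544e-01 8.65146426e-04] 2.3167
```

View pics/s1.png

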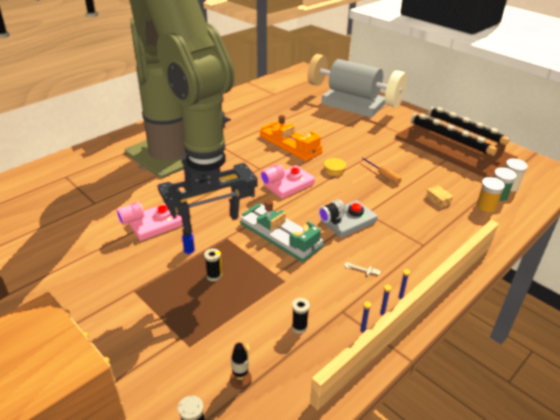

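The gripper hovers about 12 mm short of the barrel (213,265), because unreached rows are dropped when a call ends. I'll correct that and descend.

```bash
python3 -m jog '[{"grip":1,"linear":[0.008,-0.0145,0],"twist":0},{"grip":1,"linear":[0.008,-0.0145,0],"twist":0},{"grip":1,"linear":[0.008,-0.0145,-0.04],"twist":0},{"grip":1,"linear":[0.008,-0.0145,-0.08],"twist":0},{"grip":1,"linear":[0.008,-0.0145,-0.11],"twist":0},{"grip":1,"linear":[0.008,-0.0145,-0.125],"twist":0},{"grip":1,"linear":[0.008,-0.0145,-0.125],"twist":0},{"grip":1,"linear":[0.008,-0.0145,-0.125],"twist":0},{"grip":1,"linear":[0.008,-0.0145,-0.125],"twist":0}]'
python3 -c "
from h import *
snap('scene','pics/s2.png')
im=snap('top','pics/t2.png')
a=cv2.imread('pics/s2.png')[200:300,150:290]; b=im[170:240,310:408]
cv2.imwrite('pics/c3.png',np.hstack([cv2.resize(a,(400,286),interpolation=2),cv2.resize(b,(400,286),interpolation=2)]))
s=env.state();print(s['tcp_pos'],s['clock'])"
```

```text
clock: 3.07
tcp_pos: [0.5095, -0.2366, 0.0404]
ee_rot: [0.001, 0.149, 0.989, -0.0]
force: [-0.7, -0.8, 0.3]
finger_gap: 0.088
[ 0.50928026 -0.23710633  0.04044693] 3.1667
```

View pics/c3.png

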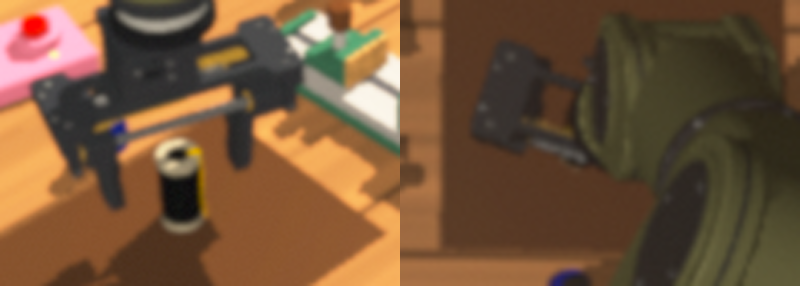

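The left half shows the barrel midway between the fingertips ((115,205) and (240,165) in the crop, barrel at (182,190)). Closing now.

```bash
python3 -m jog '[{"grip":-0.4,"linear":[0,0,0],"twist":0},{"grip":-0.4,"linear":[0,0,0],"twist":0},{"grip":-0.4,"linear":[0,0,0],"twist":0},{"grip":-0.4,"linear":[0,0,0],"twist":0},{"grip":-0.4,"linear":[0,0,0],"twist":0},{"grip":-0.4,"linear":[0,0,0],"twist":0},{"grip":-0.4,"linear":[0,0,0],"twist":0},{"grip":-0.4,"linear":[0,0,0],"twist":0}]' 15
```

```text
clock: 3.83
tcp_pos: [0.5081, -0.2368, 0.0387]
ee_rot: [-0.0, 0.149, 0.989, 0.0]
force: [1.2, 0.6, -0.0]
finger_gap: 0.0366
```

```bash
python3 -m jog '[{"grip":-0.7,"linear":[0,0,0],"twist":0},{"grip":-0.7,"linear":[0,0,0],"twist":0},{"grip":-0.7,"linear":[0,0,0],"twist":0},{"grip":-0.7,"linear":[0,0,0.0],"twist":0},{"grip":-0.7,"linear":[0,0,0.05],"twist":0},{"grip":-0.7,"linear":[0,0,0.1],"twist":0},{"grip":-0.7,"linear":[0,0,0.14],"twist":0},{"grip":-0.7,"linear":[0,0,0.14],"twist":0},{"grip":-0.7,"linear":[0,0,0.14],"twist":0}]' 15
python3 -c "
from h import *
im=snap('scene','pics/s3.png')
cv2.imwrite('pics/c4.png',cv2.resize(im[130:290,130:340],None,fx=3,fy=3,interpolation=2))
print(env.state()['tcp_pos'])"
```

```text
clock: 4.58
tcp_pos: [0.509, -0.2375, 0.1523]
ee_rot: [0.002, 0.15, 0.989, -0.0]
force: [0.8, -0.4, -0.9]
finger_gap: 0.0328
[ 0.50782417 -0.23709016  0.15082708]
```

View pics/c4.png

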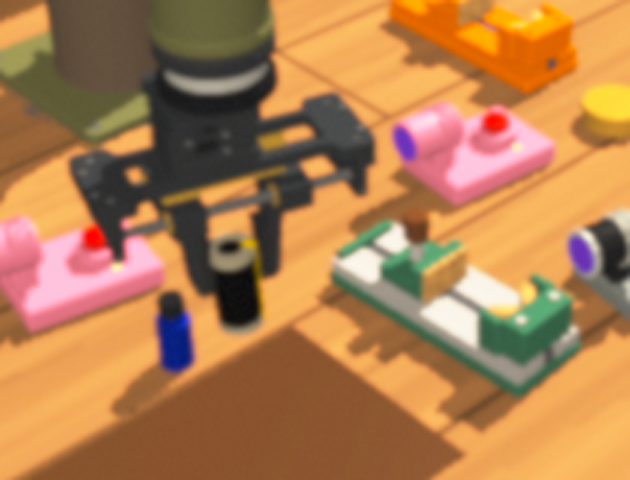

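The barrel is held upright (crop (236,285)) and the stripe is visible at (258,285). I'll check its offset from the TCP.

```bash
python3 -c "
from h import *
f=lambda x,y,z:print(onplane('scene',(x/3+129.7,y/3+129.7),z))
f(234,248,.178);f(239,322,.112)
print(proj('scene',[.508,-.237,.178])*3-389,proj('scene',[.508,-.237,.112])*3-389)"
```

```text
[ 0.50726355 -0.23530204  0.178     ]
[ 0.50537755 -0.23515015  0.112     ]
[232.7631315  249.64286254] [239.32658652 325.05798712]
```

```bash
python3 -m jog '[{"grip":-0.7,"linear":[0.01,0.05,0],"twist":0.04},{"grip":-0.7,"linear":[0.02,0.1,0],"twist":0.1},{"grip":-0.7,"linear":[0.03,0.15,0],"twist":0.16},{"grip":-0.7,"linear":[0.04,0.2,0],"twist":0.2},{"grip":-0.7,"linear":[0.05,0.24,0],"twist":0.236},{"grip":-0.7,"linear":[0.055,0.261,0],"twist":0.236},{"grip":-0.7,"linear":[0.055,0.261,0],"twist":0.236},{"grip":-0.7,"linear":[0.055,0.261,0],"twist":0.236},{"grip":-0.7,"linear":[0.055,0.261,0],"twist":0.236},{"grip":-0.7,"linear":[0.055,0.261,0],"twist":0.236}]'
python3 -c "
from h import *
im=snap('scene','pics/s4.png')
cv2.imwrite('pics/c5.png',cv2.resize(im[110:270,190:400],None,fx=3,fy=3,interpolation=2))
s=env.state();print(s['tcp_pos'],s['ee_rot'],s['force'],s['joints'])"
```

```text
clock: 5.47
tcp_pos: [0.5511, -0.0306, 0.1499]
ee_rot: [-0.001, -0.034, 0.999, -0.001]
force: [1.0, 0.0, -0.8]
finger_gap: 0.0326
[ 0.55133729 -0.0304158   0.1501188 ] [-8.50443962e-04 -3.39158582e-02  9.99424112e-01 -6.60671406e-04] [-0.78940341 -0.88430869 -1.13715835] [ 0.1609458   0.73286421 -0.31897906  1.86442381  0.37959129  0.60585748
  1.24161755]
```

View pics/c5.png

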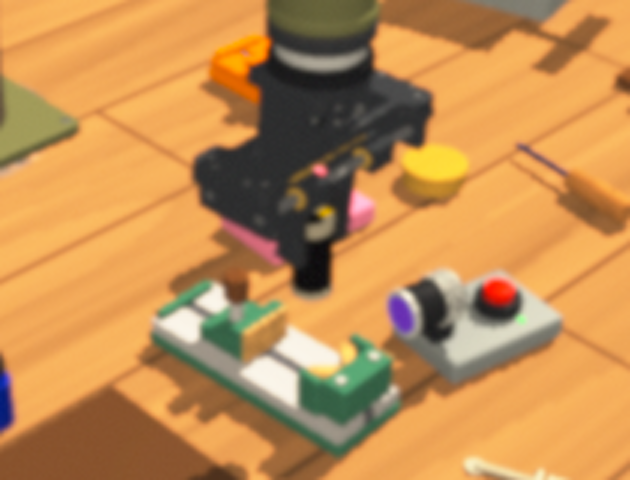

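The barrel hangs over the bed ahead of the V, at crop (312,270). Lowering to just above the bed.

```bash
python3 -m jog '[{"grip":-0.7,"linear":[0.002,0.003,-0.03],"twist":0},{"grip":-0.7,"linear":[0.002,0.003,-0.06],"twist":0},{"grip":-0.7,"linear":[0.002,0.003,-0.09],"twist":0},{"grip":-0.7,"linear":[0.002,0.003,-0.102],"twist":0},{"grip":-0.7,"linear":[0.002,0.003,-0.105],"twist":0},{"grip":-0.7,"linear":[0.002,0.003,-0.105],"twist":0},{"grip":-0.7,"linear":[0.002,0.003,-0.105],"twist":0},{"grip":-0.7,"linear":[0.002,0.003,-0.105],"twist":0}]'
python3 -m jog '[{"grip":-0.7,"linear":[0.0,0.0,-0.001],"twist":0},{"grip":-0.7,"linear":[0.0,0,-0.002],"twist":0},{"grip":-0.7,"linear":[0.0,0,-0.002],"twist":0},{"grip":-0.7,"linear":[0.0,0,-0.002],"twist":0}]'
python3 -c "
from h import *
im=snap('scene','pics/s5.png')
cv2.imwrite('pics/c6.png',cv2.resize(im[170:270,250:390],None,fx=4,fy=4,interpolation=2))
s=env.state();print(s['tcp_pos'],s['ee_rot'],s['force'])"
```

```text
clock: 6.18
tcp_pos: [0.5546, -0.0259, 0.068]
ee_rot: [0.001, -0.035, 0.999, 0.0]
force: [0.7, -1.1, -1.0]
finger_gap: 0.033
clock: 6.52
tcp_pos: [0.5538, -0.0257, 0.0654]
ee_rot: [0.0, -0.035, 0.999, 0.0]
force: [0.3, 0.2, -0.7]
finger_gap: 0.0325
[ 0.55376386 -0.02567883  0.06533357] [ 1.07365818e-04 -3.54672785e-02  9.99370832e-01  2.32859316e-05] [ 0.6466929  -0.63306429 -0.82431238]
```

View pics/c6.png

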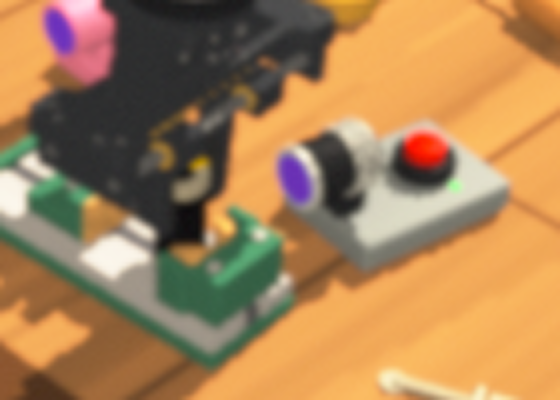

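The barrel is down in front of the V with its stripe side at crop (203,165). I'll correct y by -2 mm and lower to contact.

```bash
python3 -m jog '[{"grip":-0.7,"linear":[0.0,-0.003,-0.001],"twist":0},{"grip":-0.7,"linear":[0.0,-0.003,-0.002],"twist":0},{"grip":-0.7,"linear":[0.0,-0.003,-0.002],"twist":0},{"grip":-0.7,"linear":[0.0,-0.003,-0.002],"twist":0}]'
python3 -m jog '[{"grip":-0.7,"linear":[0.0,0,-0.001],"twist":0},{"grip":-0.7,"linear":[0.0,0,-0.002],"twist":0},{"grip":-0.7,"linear":[0.0,0,-0.002],"twist":0}]'
```

```text
clock: 6.9
tcp_pos: [0.5538, -0.0285, 0.0636]
ee_rot: [0.0, -0.035, 0.999, -0.0]
force: [-1.0, -1.1, 1.0]
finger_gap: 0.0327
clock: 7.15
tcp_pos: [0.5542, -0.0273, 0.0626]
ee_rot: [0.001, -0.036, 0.999, 0.0]
force: [-1.1, 1.3, 5.3]
finger_gap: 0.0323
```

```bash
python3 -m jog '[{"grip":-0.7,"linear":[0.001,0,0],"twist":0},{"grip":-0.7,"linear":[0.002,0,0],"twist":0},{"grip":-0.7,"linear":[0.003,0,0],"twist":0},{"grip":-0.7,"linear":[0.003,0,0],"twist":0}]'
python3 -m jog '[{"grip":-0.7,"linear":[0.001,0,0],"twist":0},{"grip":-0.7,"linear":[0.002,0,0],"twist":0},{"grip":-0.7,"linear":[0.002,0,0],"twist":0}]'
```

```text
clock: 7.48
tcp_pos: [0.5554, -0.0269, 0.0626]
ee_rot: [-0.001, -0.036, 0.999, 0.001]
force: [-3.1, 1.3, 8.5]
finger_gap: 0.0327
clock: 7.73
tcp_pos: [0.5567, -0.0268, 0.0626]
ee_rot: [-0.001, -0.036, 0.999, 0.001]
force: [-3.9, 1.7, 9.2]
finger_gap: 0.0325
```

```bash
python3 -m jog '[{"grip":0.2,"linear":[0,0,0.001],"twist":0},{"grip":0.3,"linear":[0,0,0.001],"twist":0},{"grip":0.3,"linear":[0,0,0.001],"twist":0},{"grip":0.3,"linear":[0,0,0.001],"twist":0},{"grip":0.3,"linear":[0,0,0.001],"twist":0},{"grip":0.3,"linear":[0,0,0.02],"twist":0},{"grip":0.3,"linear":[0,0,0.05],"twist":0},{"grip":0.3,"linear":[0,0,0.09],"twist":0},{"grip":0.3,"linear":[-0.03,0,0.11],"twist":0},{"grip":0.3,"linear":[-0.08,0,0.11],"twist":0},{"grip":0.3,"linear":[-0.11,-0.007,0.11],"twist":0},{"grip":0.3,"linear":[-0.11,-0.007,0.11],"twist":0}]'
python3 -c "
from h import *
im=snap('scene','pics/s6.png'); t=snap('top','pics/t6.png')
cv2.imwrite('pics/c7.png',np.hstack([cv2.resize(im[170:270,250:350],(400,400),interpolation=2),cv2.resize(t[150:230,240:320],(400,400),interpolation=2)]))
s=env.state();print(s['tcp_pos'],s['ee_rot'],s['force'])"
```

```text
clock: 8.73
tcp_pos: [0.4629, -0.0355, 0.1501]
ee_rot: [-0.004, -0.035, 0.999, -0.001]
force: [-0.8, -0.4, -0.6]
finger_gap: 0.0576
[ 0.46952991 -0.03396388  0.15017866] [ 1.14984798e-04 -3.53398662e-02  9.99375340e-01 -1.03455109e-04] [0.39743605 0.37141496 0.27331315]
```

View pics/c7.png

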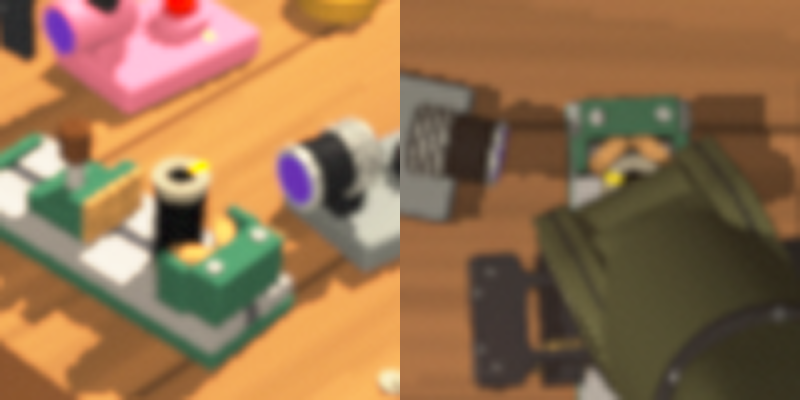

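The barrel stands at the V. The stripe shows on top at scene-crop (198,168) and top-crop (213,178). Computing its heading.

```bash
python3 - <<'E'
from m import *
np.set_printoptions(precision=4,suppress=True)
S=cv2.imread("pics/s6.png");T=cv2.imread("pics/t6.png")
w=np.array([.5917,.1549])
c,n,_=cen("scene",S,(286,205,306,217),(22,140,120),(36,255,255)); y1=onplane("scene",c,.091)
r=onplane("scene",(182/4+249.6,176/4+169.6),.091)
ct,nt,_=cen("top",T,(275,178,290,192),(22,140,120),(36,255,255)); y2=onplane("top",ct,.091)
print("yellow scene",y1,n,"top",y2,nt,"ring scene",r)
# ring ellipse in scene: light or yellow pixels
hsv=cv2.cvtColor(S,cv2.COLOR_BGR2HSV)
m=((hsv[...,2]>110)&(hsv[...,1]<110))|(cv2.inRange(hsv,np.array((22,140,120)),np.array((36,255,255)))>0)
m=m.astype(np.uint8);q=np.zeros_like(m);q[206:225,286:305]=m[206:225,286:305]
k=max(cv2.findContours(q,0,1)[0],key=len);print(cv2.boundingRect(k))
# world positions of ring row extents
top=[p[0] for p in k if p[0][1]<218]; pts=np.array([onplane("scene",p,.091)[:2] for p in top]); e=cv2.minEnclosingCircle((pts*1000).astype(np.float32));print("ring circle mm",e)
for b in (r[:2],np.array(e[0])/1000,np.array([.556,-.027])):
    for y in(y1,y2):
        a=np.arctan2(*(y[:2]-b)[::-1]);l=np.arctan2(*(w-b)[::-1]);print(b,np.linalg.norm(y[:2]-b),"stripe",a,"lamp",l,"diff",l-a)
E
```

```text
yellow scene [ 0.5536 -0.0133  0.091 ] 14 top [ 0.556  -0.0158  0.091 ] 9 ring scene [ 0.5529 -0.0268  0.091 ]
(286, 209, 17, 16)
ring circle mm ((552.5283203125, -26.52614974975586), 19.430927276611328)
[ 0.5529 -0.0268] 0.013548013650180464 stripe 1.5191139386300478 lamp 1.3606633479858017 diff -0.15845059064424616
[ 0.5529 -0.0268] 0.011422079340501497 stripe 1.3031594839597873 lamp 1.3606633479858017 diff 0.05750386402601437
[ 0.5525 -0.0265] 0.013294859698574163 stripe 1.4867119430764504 lamp 1.3581507480989963 diff -0.1285611949774541
[ 0.5525 -0.0265] 0.011270355522623536 stripe 1.260873019842629 lamp 1.3581507480989963 diff 0.09727772825636727
[ 0.556 -0.027] 0.013922379456194893 stripe 1.7407734111328281 lamp 1.3769978737325599 diff -0.36377553740026825
[ 0.556 -0.027] 0.01120730455110144 stripe 1.57386429202115 lamp 1.3769978737325599 diff -0.1968664182885902
```

The heading estimate is too uncertain because the arm hides part of the ring. I'll swing the arm aside for a clear view.

```bash
python3 -m jog '[{"grip":0.3,"linear":[0,-0.05,0],"twist":0},{"grip":0.3,"linear":[0,-0.1,0],"twist":0},{"grip":0.3,"linear":[0,-0.15,0],"twist":0},{"grip":0.3,"linear":[0,-0.2,0],"twist":0},{"grip":0.3,"linear":[0,-0.25,0],"twist":0},{"grip":0.3,"linear":[0,-0.25,0],"twist":0},{"grip":0.3,"linear":[0,-0.25,0],"twist":0}]'
python3 -c "
from h import *
t=snap('top','pics/t7.png')
cv2.imwrite('pics/c8.png',cv2.resize(t[165:225,215:305],None,fx=8.5,fy=8.5,interpolation=2))
for X in([.558,-.028,.091],[.554,-.028,.091],[.558,-.018,.091]): print((proj('top',X)-[214.6,164.6])*8.5)
s=env.state();print(s['tcp_pos'],s['force'])"
```

```text
clock: 9.42
tcp_pos: [0.4706, -0.2373, 0.1495]
ee_rot: [0.001, -0.032, 0.999, -0.001]
force: [-0.4, 0.5, 0.3]
finger_gap: 0.057
[609.79942246 168.97598369]
[609.63669652 180.6403805 ]
[580.41768884 168.51433945]
[ 0.47092165 -0.23453985  0.14963197] [ 0.61644224  0.88356166 -0.37305679]
```

View pics/c8.png

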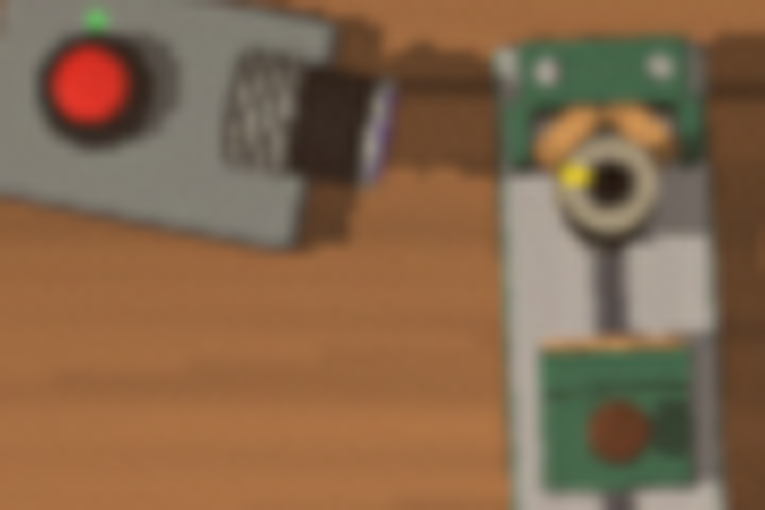

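The clear view gives ring centre (608,183) and stripe (575,176), so the heading is about 1.36 rad against 1.37 for the lamp. That is aligned. Next I'll go to the knob (618,432).

```bash
python3 -m jog '[{"grip":0.2,"linear":[-0.002,0.05,0],"twist":0},{"grip":0.2,"linear":[-0.002,0.1,0],"twist":0},{"grip":0.2,"linear":[-0.002,0.15,0],"twist":0},{"grip":0.2,"linear":[-0.002,0.2,0],"twist":0},{"grip":0.2,"linear":[-0.002,0.24,0],"twist":0},{"grip":0.2,"linear":[-0.002,0.2525,0],"twist":0},{"grip":0.2,"linear":[-0.002,0.2525,0],"twist":0},{"grip":0.2,"linear":[-0.002,0.2525,-0.03],"twist":0},{"grip":0.2,"linear":[-0.002,0.2525,-0.07],"twist":0},{"grip":0.2,"linear":[-0.002,0.2525,-0.1],"twist":0},{"grip":0.2,"linear":[-0.002,0.2525,-0.107],"twist":0},{"grip":0.2,"linear":[-0.002,0.2525,-0.107],"twist":0}]'
python3 -m jog '[{"grip":0.2,"linear":[0,0,0],"twist":0},{"grip":0.2,"linear":[0,0,0],"twist":0}]'
```

```text
clock: 10.47
tcp_pos: [0.4672, -0.0326, 0.0631]
ee_rot: [-0.002, -0.035, 0.999, -0.001]
force: [0.2, -1.1, 0.1]
finger_gap: 0.0529
clock: 10.63
tcp_pos: [0.4689, -0.0322, 0.0654]
ee_rot: [0.001, -0.035, 0.999, -0.0]
force: [-0.2, -0.4, -0.4]
finger_gap: 0.0528
```

```bash
python3 -m jog '[{"grip":-0.9,"linear":[0,0,-0.002],"twist":0},{"grip":-0.9,"linear":[0,0,-0.002],"twist":0},{"grip":-0.9,"linear":[0,0,-0.002],"twist":0},{"grip":-0.9,"linear":[0,0,-0.002],"twist":0},{"grip":-0.9,"linear":[0,0,-0.002],"twist":0},{"grip":-0.9,"linear":[0,0,-0.002],"twist":0},{"grip":-0.9,"linear":[0,0,-0.002],"twist":0}]' 15
```

```text
clock: 11.22
tcp_pos: [0.4682, -0.0311, 0.063]
ee_rot: [0.0, -0.036, 0.999, 0.0]
force: [0.0, 3.0, 5.1]
finger_gap: 0.0216
```

```bash
python3 -m jog '[{"grip":-0.9,"linear":[0.006,0,0],"twist":0},{"grip":-0.9,"linear":[0.012,0.001,0],"twist":0},{"grip":-0.9,"linear":[0.018,0.001,0],"twist":0},{"grip":-0.9,"linear":[0.024,0.001,0],"twist":0},{"grip":-0.9,"linear":[0.03,0.0015,0],"twist":0},{"grip":-0.9,"linear":[0.035,0.002,0],"twist":0},{"grip":-0.9,"linear":[0.035,0.002,0],"twist":0}]'
python3 -m jog '[{"grip":-0.9,"linear":[0.001,0,0],"twist":0},{"grip":-0.9,"linear":[0.002,0,0],"twist":0},{"grip":-0.9,"linear":[0.003,0,0],"twist":0},{"grip":-0.9,"linear":[0.004,0,0],"twist":0},{"grip":-0.9,"linear":[0.005,0,0],"twist":0},{"grip":-0.9,"linear":[0.006,0,0],"twist":0},{"grip":-0.9,"linear":[0.006,0,0],"twist":0}]'
```

```text
clock: 11.8
tcp_pos: [0.4955, -0.0295, 0.063]
ee_rot: [-0.001, -0.036, 0.999, 0.0]
force: [-2.5, 2.2, 6.5]
finger_gap: 0.0214
clock: 12.38
tcp_pos: [0.4994, -0.0294, 0.063]
ee_rot: [-0.001, -0.036, 0.999, 0.0]
force: [-3.6, 2.7, 7.2]
finger_gap: 0.0219
```

```bash
python3 -m jog '[{"grip":-0.9,"linear":[0.001,0,0],"twist":0},{"grip":-0.9,"linear":[0.002,0,0],"twist":0},{"grip":-0.9,"linear":[0.003,0,0],"twist":0},{"grip":-0.9,"linear":[0.004,0,0],"twist":0},{"grip":-0.9,"linear":[0.004,0,0],"twist":0}]'
python3 -m jog '[{"grip":-0.9,"linear":[0.001,0,0],"twist":0},{"grip":-0.9,"linear":[0.002,0,0],"twist":0},{"grip":-0.9,"linear":[0.003,0,0],"twist":0},{"grip":-0.9,"linear":[0.003,0,0],"twist":0}]'
python3 -m jog '[{"grip":-0.9,"linear":[0.001,0,0],"twist":0},{"grip":-0.9,"linear":[0.002,0,0],"twist":0},{"grip":-0.9,"linear":[0.002,0,0],"twist":0}]'
```

```text
clock: 12.8
tcp_pos: [0.5023, -0.0292, 0.063]
ee_rot: [-0.002, -0.036, 0.999, 0.0]
force: [-4.5, 2.2, 8.3]
finger_gap: 0.0216
clock: 13.13
tcp_pos: [0.5047, -0.0291, 0.063]
ee_rot: [-0.002, -0.036, 0.999, 0.0]
force: [-4.0, 4.7, 8.4]
finger_gap: 0.0214
clock: 13.38
tcp_pos: [0.5063, -0.029, 0.063]
ee_rot: [-0.002, -0.036, 0.999, 0.0]
force: [-4.6, 3.1, 8.7]
finger_gap: 0.0216
```

```bash
for i in 1 ; do python3 -m jog '[{"grip":-0.9,"linear":[0.001,0,0],"twist":0},{"grip":-0.9,"linear":[0.002,0,0],"twist":0},{"grip":-0.9,"linear":[0.002,0,0],"twist":0}]'; python3 -m jog '[{"grip":-0.9,"linear":[0.001,0,0],"twist":0},{"grip":-0.9,"linear":[0.002,0,0],"twist":0},{"grip":-0.9,"linear":[0.002,0,0],"twist":0}]'; done
python3 -c "
from h import *
im=snap('scene','pics/s8.png')
cv2.imwrite('pics/c9.png',cv2.resize(im[170:270,250:390],None,fx=4,fy=4,interpolation=2))"
```

```text
clock: 13.63
tcp_pos: [0.5071, -0.029, 0.063]
ee_rot: [-0.002, -0.036, 0.999, 0.0]
force: [-6.0, 4.6, 9.5]
finger_gap: 0.0214
clock: 13.88
tcp_pos: [0.5071, -0.029, 0.063]
ee_rot: [-0.004, -0.036, 0.999, 0.0]
force: [-8.8, 3.9, 12.6]
finger_gap: 0.0217
```

View pics/c9.png

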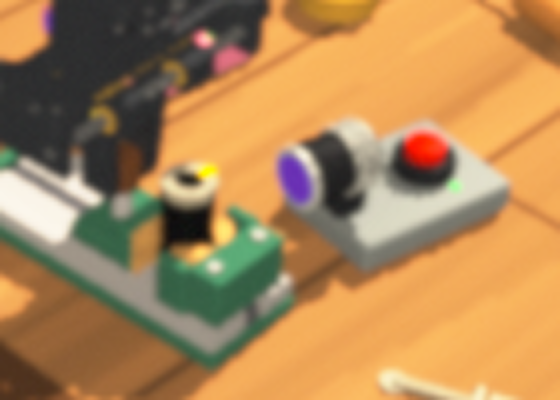

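The jaw stopped at knob x=0.507, matching the predicted closed position of 0.5075, and the barrel is upright in the V with its stripe towards the lamp. One more small nudge, then release and lift.

```bash
python3 -m jog '[{"grip":-0.9,"linear":[0.001,0,0],"twist":0},{"grip":-0.9,"linear":[0.001,0,0],"twist":0}]'
python3 -m jog '[{"grip":0,"linear":[0,0,0],"twist":0},{"grip":0,"linear":[0,0,0],"twist":0},{"grip":0,"linear":[0,0,0],"twist":0},{"grip":0,"linear":[0,0,0],"twist":0},{"grip":0,"linear":[-0.001,0,0.01],"twist":0},{"grip":0,"linear":[-0.001,0,0.04],"twist":0},{"grip":0,"linear":[-0.001,0,0.08],"twist":0},{"grip":0,"linear":[-0.001,0,0.12],"twist":0},{"grip":0,"linear":[-0.001,-0.05,0.12],"twist":0},{"grip":0,"linear":[-0.001,-0.1,0.12],"twist":0},{"grip":-1,"linear":[-0.001,-0.15,0.12],"twist":0},{"grip":-1,"linear":[-0.001,-0.2,0.12],"twist":0}]'
python3 -m jog '[{"grip":-1,"linear":[0,-0.05,0],"twist":0},{"grip":-1,"linear":[0,-0.05,0],"twist":0},{"grip":-1,"linear":[0,-0.05,0],"twist":0}]'
python3 - <<'E'
from m import *
np.set_printoptions(precision=4,suppress=True)
T=snap("top","pics/t9.png");S=snap("scene","pics/s9.png")
hsv=cv2.cvtColor(T,cv2.COLOR_BGR2HSV)
cx,cy=[int(v) for v in proj("top",[.558,-.028,.091])];print(cx,cy)
c,n,_=cen("top",T,(cx-9,cy-9,cx+9,cy+9),(22,140,120),(36,255,255));y=onplane("top",c,.091)
g=cv2.cvtColor(T,cv2.COLOR_BGR2GRAY)[cy-4:cy+5,cx-4:cx+5];print(g)
w=np.clip(75-g.astype(float),0,None);yy,xx=np.mgrid[cy-4:cy+5,cx-4:cx+5];b=onplane("top",((w*xx).sum()/w.sum(),(w*yy).sum()/w.sum()),.09)
a=np.arctan2(*(y-b)[:2][::-1]);print("bore",b,"yel",y,n,"stripe",a,"lamp",np.arctan2(.1549+.028,.5917-.558))
k,_,_=cen("top",T,(270,175,300,225),(0,90,30),(12,220,140));print("knob",k,onplane("top",k,.0835))
s=env.state();print(s["tcp_pos"],s["clock"])
E
```

```text
clock: 14.1
tcp_pos: [0.5071, -0.029, 0.0629]
ee_rot: [-0.004, -0.036, 0.999, 0.0]
force: [-9.1, 4.9, 13.9]
finger_gap: 0.0218
clock: 15.1
tcp_pos: [0.5111, -0.1922, 0.1597]
ee_rot: [0.0, -0.036, 0.999, -0.0]
force: [1.8, -0.7, -0.2]
finger_gap: 0.0329
clock: 15.35
tcp_pos: [0.5103, -0.2339, 0.1589]
ee_rot: [-0.0, -0.032, 0.999, -0.001]
force: [-0.4, 0.5, 0.5]
finger_gap: 0.0127
286 184
[[154 153 151 146 144 146 149 146 135]
 [157 152 141 129 119 124 135 145 141]
 [169 153 116  80  64  70  97 133 147]
 [181 156 101  50  32  34  67 119 144]
 [174 147  92  44  30  31  52 103 139]
 [152 132  85  45  34  37  65 113 143]
 [145 139 106  69  56  66  97 133 146]
 [132 145 132 111 103 113 133 145 137]
 [111 131 143 143 143 145 147 135 110]]
bore [ 0.5593 -0.0279  0.09  ] yel [ 0.5613 -0.0154  0.091 ] 7 stripe 1.4108037983803152 lamp 1.3885862690600823
knob [286.8462 199.3846] [ 0.5155 -0.0302  0.0835]
[ 0.5113 -0.2291  0.159 ] 15.45
```

The barrel is seated: bore at (0.559,-0.028), stripe heading 1.41 against 1.39 for the lamp. Now the button.

```bash
python3 -m jog '[{"grip":-1,"linear":[0.01,0.05,0],"twist":0},{"grip":-1,"linear":[0.02,0.1,0],"twist":0},{"grip":-1,"linear":[0.03,0.15,0],"twist":0},{"grip":-1,"linear":[0.04,0.2,0],"twist":0},{"grip":-1,"linear":[0.05,0.25,0],"twist":0},{"grip":-1,"linear":[0.06,0.3,0],"twist":0},{"grip":-1,"linear":[0.07,0.35,0],"twist":0},{"grip":-1,"linear":[0.085,0.4,0],"twist":0},{"grip":-1,"linear":[0.1,0.44,0],"twist":0},{"grip":-1,"linear":[0.1,0.48,0],"twist":0},{"grip":-1,"linear":[0.1,0.48,0],"twist":0},{"grip":-1,"linear":[0.1,0.48,0],"twist":0}]'
python3 -m jog '[{"grip":-1,"linear":[0,0,0],"twist":0},{"grip":-1,"linear":[0,0,0],"twist":0}]'
```

```text
clock: 16.45
tcp_pos: [0.5896, 0.1595, 0.159]
ee_rot: [-0.0, -0.04, 0.999, 0.001]
force: [-0.2, -1.2, 0.2]
finger_gap: 0.0007
clock: 16.62
tcp_pos: [0.5908, 0.1528, 0.1587]
ee_rot: [-0.0, -0.035, 0.999, -0.001]
force: [1.2, -0.5, 0.3]
finger_gap: 0.0002
```

```bash
python3 -m jog '[{"grip":-1,"linear":[0.001,0.0025,-0.04],"twist":0},{"grip":-1,"linear":[0.001,0.0025,-0.08],"twist":0},{"grip":-1,"linear":[0.001,0.0025,-0.12],"twist":0},{"grip":-1,"linear":[0.001,0.0025,-0.135],"twist":0},{"grip":-1,"linear":[0.001,0.0025,-0.142],"twist":0},{"grip":-1,"linear":[0.001,0.0025,-0.145],"twist":0},{"grip":-1,"linear":[0.001,0.0025,-0.145],"twist":0},{"grip":-1,"linear":[0.001,0.0025,-0.145],"twist":0}]'
python3 -m jog '[{"grip":-1,"linear":[0,0,-0.002],"twist":0},{"grip":-1,"linear":[0,0,-0.004],"twist":0},{"grip":-1,"linear":[0,0,-0.006],"twist":0},{"grip":-1,"linear":[0,0,-0.008],"twist":0},{"grip":-1,"linear":[0,0,-0.008],"twist":0}]'
```

```text
clock: 17.28
tcp_pos: [0.5932, 0.1559, 0.0443]
ee_rot: [0.001, -0.035, 0.999, 0.0]
force: [0.4, -0.9, 1.5]
finger_gap: 0.0005
clock: 17.7
tcp_pos: [0.5934, 0.1561, 0.0383]
ee_rot: [0.002, -0.035, 0.999, 0.0]
force: [-1.4, -2.3, 13.2]
finger_gap: 0.0006
```

```bash
python3 -m jog '[{"grip":-1,"linear":[0,0,-0.002],"twist":0},{"grip":-1,"linear":[0,0,-0.004],"twist":0},{"grip":-1,"linear":[0,0,-0.004],"twist":0},{"grip":-1,"linear":[0,0,-0.004],"twist":0}]'
```

```text
clock: 18.03
tcp_pos: [0.5935, 0.1562, 0.0379]
ee_rot: [0.002, -0.035, 0.999, -0.0]
force: [-6.8, -3.5, 34.5]
finger_gap: 0.0006
```

Solid stop at z≈0.038. I'll raise in steps to confirm that the button's spring travel lies above it.

```bash
for k in 1 2 ; do python3 -m jog '[{"grip":-1,"linear":[0,0,0.005],"twist":0},{"grip":-1,"linear":[0,0,0.005],"twist":0}]' | grep -E 'tcp|force';  done;  python3 -m jog '[{"grip":-1,"linear":[0,0,0.003],"twist":0},{"grip":-1,"linear":[0,0,0.003],"twist":0}]'| grep -E 'tcp|force'; python3 -m jog '[{"grip":-1,"linear":[0,0,0.003],"twist":0},{"grip":-1,"linear":[0,0,0.003],"twist":0}]'| grep -E 'tcp|force';python3 -m jog '[{"grip":-1,"linear":[0,0,0.003],"twist":0},{"grip":-1,"linear":[0,0,0.003],"twist":0}]'| grep -E 'tcp|force'; python3 -m jog '[{"grip":-1,"linear":[0,0,0.004],"twist":0},{"grip":-1,"linear":[0,0,0.004],"twist":0}]'| grep -E 'tcp|force'
python3 -c "
from m import *
S=snap('scene','pics/s10.png');T=cv2.imread('pics/scene0.png')
for im in (T,S): print(cen('scene',im,(340,195,372,220),(0,170,140),(6,255,255))[:2], np.ptp(np.nonzero(cen('scene',im,(340,195,372,220),(0,170,140),(6,255,255))[2])[0]))
# expected rows of button top centre at heights
for z in(.03,.038,.044):print(z,proj('scene',[.5925,.155,z]))"
```

```text
tcp_pos: [0.5935, 0.1562, 0.0391]
force: [2.1, -0.0, 2.4]
tcp_pos: [0.5931, 0.1562, 0.0419]
force: [1.8, -0.7, 2.4]
tcp_pos: [0.5922, 0.1562, 0.0436]
force: [0.8, 0.2, 1.3]
tcp_pos: [0.5914, 0.156, 0.0457]
force: [-0.6, 0.0, -0.9]
tcp_pos: [0.5916, 0.1559, 0.0483]
force: [0.5, -0.2, -0.0]
tcp_pos: [0.5922, 0.156, 0.0519]
force: [0.1, 0.4, -0.2]
(array([355.79710145, 206.98550725]), 69) 8
(array([355.69354839, 207.53225806]), 62) 7
0.03 [355.99693094 209.70876631]
0.038 [356.32871565 207.16605158]
0.044 [356.57900866 205.24663288]
```

The spring force decays from 2.4 N to 0 between z 0.039 and 0.045, so the full 6 mm travel was used. I'll retract and do a final check.

```bash
python3 -m jog '[{"grip":-1,"linear":[0,0,0.04],"twist":0},{"grip":-1,"linear":[0,0,0.08],"twist":0},{"grip":-1,"linear":[0,0,0.12],"twist":0},{"grip":-1,"linear":[0,0.05,0.15],"twist":0},{"grip":-1,"linear":[0,0.1,0.15],"twist":0},{"grip":-1,"linear":[0,0.15,0.15],"twist":0},{"grip":-1,"linear":[0,0.15,0.15],"twist":0},{"grip":-1,"linear":[0,0.15,0.15],"twist":0}]'
python3 - <<'E'
from m import *
np.set_printoptions(precision=4,suppress=True)
T=snap("top","pics/t11.png");S=snap("scene","pics/s11.png")
cx,cy=286,184
c,n,_=cen("top",T,(cx-9,cy-9,cx+9,cy+9),(22,140,120),(36,255,255));y=onplane("top",c,.091)
g=cv2.cvtColor(T,cv2.COLOR_BGR2GRAY)[cy-4:cy+5,cx-4:cx+5]
w=np.clip(75-g.astype(float),0,None);yy,xx=np.mgrid[cy-4:cy+5,cx-4:cx+5];b=onplane("top",((w*xx).sum()/w.sum(),(w*yy).sum()/w.sum()),.09)
print("bore",b,"yel",y,n,"stripe",np.arctan2(*(y-b)[:2][::-1]))
print("button",cen('scene',S,(340,195,372,220),(0,170,140),(6,255,255))[:2])
for nme,box in (("s9",None),):
    d=cv2.absdiff(S,cv2.imread("pics/s9.png")).max(2)[205:262,240:345];print("vise diff px",(d>60).sum())
s=env.state();print(s["clock"],s["force"],s["tcp_pos"])
E
```

```text
clock: 19.75
tcp_pos: [0.5906, 0.2804, 0.1717]
ee_rot: [-0.0, -0.039, 0.999, 0.001]
force: [-0.1, -0.3, 0.5]
finger_gap: 0.0004
bore [ 0.5593 -0.0278  0.09  ] yel [ 0.5614 -0.0161  0.091 ] 8 stripe 1.3938212848566844
button (array([355.6061, 207.2273]), 66)
vise diff px 559
19.85 [ 0.3539 -0.8227  0.8162] [0.592  0.2747 0.171 ]
```

```bash
python3 -c "
from h import *
print(env.job_done())"
```

```text
the job is handed in; nothing more can be done
None
```

I stood the cracked barrel in the V with its stripe facing the lamp, slid the jaw up against it, and pressed the red button. The job was handed in at about 20 s; no verdict was reported.

Last checks:
- **Barrel position:** the bore is at (0.559, -0.028), about 1 mm from my estimated seat of (0.558, -0.028), and did not move during the button press.
- **Crack heading:** the stripe points at 1.39 to 1.41 rad; the lamp direction is 1.39 rad. Some earlier readings, taken with the arm in the way, differed by up to 0.36 rad. The clear views agreed.
- **Jaw:** it stopped hard with the knob at x = 0.507, where I predicted 0.5075 for a closed jaw. I pushed with about 9 N. After release, a colour-mask reading put the knob at 0.5155. I put that down to shadow in the mask and did not recheck it.
- **Button:** it bottomed at z ≈ 0.038 (34 N on the last push) and the spring force faded to zero by about 0.045. In the final picture the red top is back within about 0.3 pixel of where it started.
- **Vise picture comparison:** a before-and-after difference flagged 559 changed pixels near the vise. I took this as the arm and its shadow having moved, and did not look into it further.
- **Robot and bench:** the arm is clear, with about 1 N of sensor noise. I moved nothing else on purpose, but I did not measure the other items again.

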